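Turn the washed pail mouth-down on the drainer

ROBOT

A 6-joint arm with a two-finger parallel gripper is mounted at the origin on the work surface. World frame = base frame: x ahead of the robot, y to its left, z up, the work surface at z = 0. Lengths are in mm, angles in rad, forces in N, time in s.
With the tool pointing down it reaches from about 350 to 875 mm from the base axis. Payload 4.2 kg.
Tool frame: the origin (TCP) lies at the very end of the fingers, on their centre line; the grasp point (between the pads) lies arm.grip_depth behind it (arm.grip_depth is the distance from the TCP to the grasp point, in mm); x points along the fingers, y is the direction in which the jaws open and shut, and the axes are right-handed (so a half turn about x gives the same grasp; the last joint's range is limited). The gripper opens to 85 mm and grips with 20 to 120 N. Pads are 22 mm wide; open, the fingers measure 114 mm over their backs; the gripper's body (76 mm by 85 mm) begins 54 mm behind the grasp point. The pads swing forward as they close: fully open they stand 13 mm farther back than shut.
Start: joints at [-1.037, 0.385, 0.008, 0, -1.194, -0.259], TCP at [169.613, -601.524, 231.312] pointing down, gripper open.
Joint ranges: [-3.14, 3.14], [-1.21, 2.06], [-1.07, 1.41], [-3.16, 2.05], [-2.99, -0.16], [-3.1, 3.1]. Speed limits (rad/s): [2.79, 2.79, 3.14, 3.14, 3.14, 3.14].

INTERFACE

Orientations are given as a unit quaternion [x, y, z, w].
In Python, from bench import arm, get_image, models gives the robot as it stands.
- The arm moves only by the tool arm_command, never from a script. Its argument "rows" is a list of rows, each an object of numbers: "dx", "dy", "dz": the shift along the tool's x, y, z in m; "wx", "wy", "wz": the turn, a rotation vector about the tool's x, y, z in degrees; "gripper": the closure, from -1 (fully open) to 1 (shut). A call has exactly 8 rows; each row is the pose to reach, as a shift and turn from the pose measured when the call began, along the tool's axes at that moment; what a row does not reach only later rows make up. A row lasts 1/10 s, in which the tool goes at most 50 mm and 8.59 degrees, less where a joint would pass 70% of its speed; a pose out of reach is approached as far as the arm can. A call with a gripper value outside its range is refused whole. The fingers move at their own pace and stop on an object; the grip force is fixed at half the most. Time passes only in rows, so rows that repeat a pose let the fingers close, or fill a call up. It gives the time, the measured TCP pose, the force and the opening at its end, in the units of the state.
- arm.read_state(): the state, without advancing time (a new reading comes with each control period).
- get_image(name): name is "side" or "top"; returns a dict with "img" (480x640x3 uint8, red, green, blue), "K" (3x3 intrinsics, pixels), "rvec" (rotation vector, rad) and "tvec" (3), from world to camera coordinates, as OpenCV has them. Camera axes: x right, y down, z forward; pixel columns grow to the right and rows downward; lengths in mm; the calibration is good to about 2 mm. A picture is of the moment at which its call begins. There is no depth.
- arm.job_done(): hands the job in, once; it reports no verdict.
Trained networks look in the newest picture that a camera, given by its name, has taken for a name from the list of things; names that differ only in an ending like _2 or _b are one class to them, and where a whole thing is asked for, a point or a joint stands for the part that bears it (a point fixed in the world has none). Each returns a list of dicts, best first, with "conf" (0 to 1); they miss things now and then, are a little off and sometimes report something else, mostly with a low value. They report only what shows in the picture. A call takes as long as a camera call.
- models.cut_out(camera, query): "mask" (480x640 bool, what is visible of it) and "extent" ([left, top, right, bottom] in pixels, round what is visible of it).
The state is a dict: "clock": time; "joints": joint angles; "joint_vel": joint speeds; "joint_efforts": joint torques, N m; "position": TCP position; "ee_rot": TCP orientation; "contact_force": force on the tool from outside, world axes, zero at the start; "wrist_torque": the same for the moment, N m; "gripper_width": finger opening in mm.
Only numpy, scipy, OpenCV 4.12 (cv2) and the standard library are available. Lean on these libraries where they do the work, as an engineer would, in place of code of your own. Each camera call takes 0.05 s, during which the arm holds its last target.

TASK

The washed steel pail was left standing upright on the grey drainer rack. Tip it over by its bail handle so that it lies on its side on the rack, then take it by its foot (the straight band at the bottom), turn it up mouth-down and leave it standing flat on its mouth on the rack to drip dry. Do not shift or tip the cup that shares the rack.

Things in the scene. Friction and masses are not known exactly. Their poses are not given: they have to be found in the camera images.
- pail_mid (a point): Centre (on the axis, half-way up) of the small round steel pail, loose, 105 mm high, 0.35 to 0.55 kg, wall 3 mm. z points from bottom to open mouth. Bail ears on its +y and -y sides. It starts upright near one end of the rack, its x axis roughly along the rack's length, with clear rack towards the rack's middle. Lying on its side, this point is about 38 mm above the rack, mouth end 9 degrees higher.
- pail_foot (a point): Centre of the pail's foot, on the axis 12 mm above its underside, axes as pail_mid. The foot is a straight cylinder 60 mm across over the lowest 24 mm; above it the pail widens evenly to 92 mm at the mouth.
- pail_bail: The bail: a steel wire hoop 114 mm wide, hinged on the ears. Origin on the hinge line at the pail's axis, 75 mm above its underside; y along the hinge line; z towards the handgrip. Swings 77 degrees either way from upright (z parallel to the pail's z); slightly stiff (0.01 N m), it stays where left. Starts within 25 degrees of upright. Smooth and slippery.
- bail_grip (a point): Middle of the handgrip, a smooth round bar 14 mm thick, 56 mm long, along the bail's y axis, 80 mm from the hinge line (50 mm above the mouth when upright). With the bail folded over to its stop, pressing the bar down (2 to 6 N) tips the pail that way about its foot's edge; past about 20 to 30 degrees it falls onto its side by itself. A level pull may only slide it.
- rack_mid (a point): Centre of the top face of the fixed grey plastic drainer rack. Its y axis runs along the rack's 500 mm length, x along its 250 mm width, z up. The top is flat, 25 mm above the counter, with a lip 8 mm high and 6 mm wide around the edge. A low flap hangs on its far long edge.
- cup_mid (a point): Centre (half-way up) of the white ceramic cup, 75 mm high and 72 mm across, standing upright near the other end of the rack. It must be left alone.

How it is judged:
By the outcome, as a careful person would: the job done as asked, in the order asked, and still so for the second after the job is handed in, with the robot touching nothing.
It also fails if it takes over 61 s, if anything falls off the work surface, if the arm or the gripper's body presses on something with over 40 N, if the wrist force passes 120 N, or if a joint passes its speed limit or range.

## Working session

There is one attempt and no reset: what is moved stays moved. The work goes in short steps, Python scripts to look and compute and a tool call to move; the robot and the scene stay as the last step left them, time stands still between calls to the robot, and variables do not carry over. Pictures are saved under pics/ and viewed, and the job is handed in when it is done.

Besides the shell and the picture viewer there is one more tool, called after "Call:" as a command line: name --argument value ..., lists and objects as JSON in quotes. arm_command: Moves the arm, as the interface text tells. Its arguments: {"type":"object","properties":{"rows":{"type":"array"}},"required":["rows"]}

```bash
mkdir -p pics; ls; cat > h.py <<'E'
import numpy as np, cv2
from bench import arm, get_image, models
def save(cam,name):
    d=get_image(cam); cv2.imwrite('pics/'+name,d['img'][:,:,::-1]); return d
E
python3 - <<'E'
from h import *
for c in ('side','top'):
    d=save(c,c+'0.png'); R=cv2.Rodrigues(np.array(d['rvec'],float))[0]
    print(c,np.round(d['K'],1).tolist(),np.round(-R.T@np.array(d['tvec']).ravel(),1),np.round(R,3).tolist())
    for q in ('pail_mid','pail_bail','cup_mid','rack_mid','bail_grip'):
        try:
            r=models.cut_out(c,q); print(q,[(round(x['conf'],2),x['extent'],int(x['mask'].sum())) for x in r][:3])
        except Exception as e: print(q,e)
print(arm.read_state(), arm.grip_depth)
E
```

```text
pics
side [[519.9, 0.0, 313.9], [0.0, 519.9, 241.0], [0.0, 0.0, 1.0]] [311.9 566.2 617.3] [[-0.938, -0.347, -0.023], [-0.198, 0.588, -0.784], [0.286, -0.731, -0.62]]
pail_mid [(0.66, [217.3, 290.3, 314.3, 411.3], 6672)]
pail_bail []
cup_mid [(0.92, [306.4, 197.5, 345.5, 252.9], 1795)]
rack_mid [(0.73, [138.6, 209.0, 401.5, 480.0], 39944)]
bail_grip [(0.59, [220.5, 288.1, 314.5, 360.6], 1224)]
top [[608.0, 0.0, 323.1], [0.0, 608.0, 231.1], [0.0, 0.0, 1.0]] [434.    9.3 917.3] [[0.025, -1.0, -0.013], [-0.992, -0.023, -0.125], [0.125, 0.016, -0.992]]
pail_mid [(0.76, [156.7, 192.8, 228.7, 277.9], 4041)]
pail_bail [(0.8, [183.4, 193.0, 221.6, 276.8], 807)]
cup_mid [(0.77, [406.4, 190.9, 463.7, 242.8], 2349), (0.49, [180.5, 191.7, 216.8, 277.6], 783)]
rack_mid [(0.75, [140.4, 106.1, 488.2, 319.2], 58770)]
bail_grip [(0.63, [183.7, 191.5, 219.9, 275.6], 690)]
{'clock': 0.6, 'joints': array([-1.03739229e+00,  3.84683047e-01,  7.89063861e-03, -5.66433066e-06,
       -1.19401955e+00, -2.58624687e-01]), 'joint_vel': array([-0.00054052, -0.00046387,  0.00086098,  0.00182793, -0.00067091,
       -0.00076317]), 'joint_efforts': array([ 5.14206185e-04, -3.91829574e+01,  1.88530147e+01,  4.18880135e+00,
       -3.98587244e-04,  2.83159800e-06]), 'position': array([ 169.61302674, -601.51153513,  231.31780601]), 'ee_rot': array([-0.09683728,  0.70044414,  0.09684891,  0.70044331]), 'contact_force': array([-0.29390297, -0.51283932,  0.35848402]), 'wrist_torque': array([0.05454635, 0.02806677, 0.00139787]), 'gripper_width': 85.68380465445952} 18.700000000000003
```

View pics/side0.png

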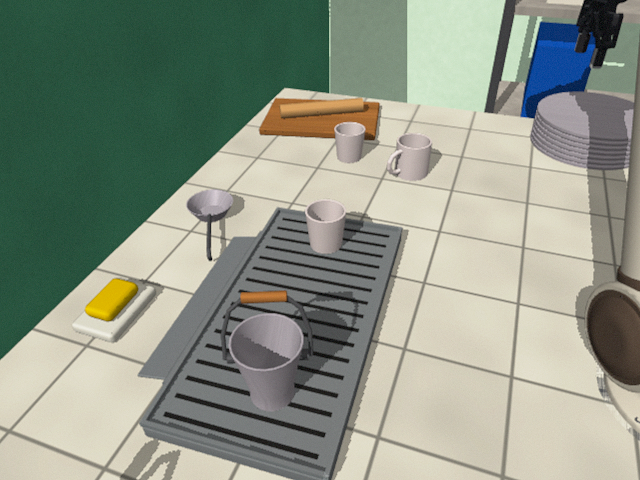

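View pics/top0.png

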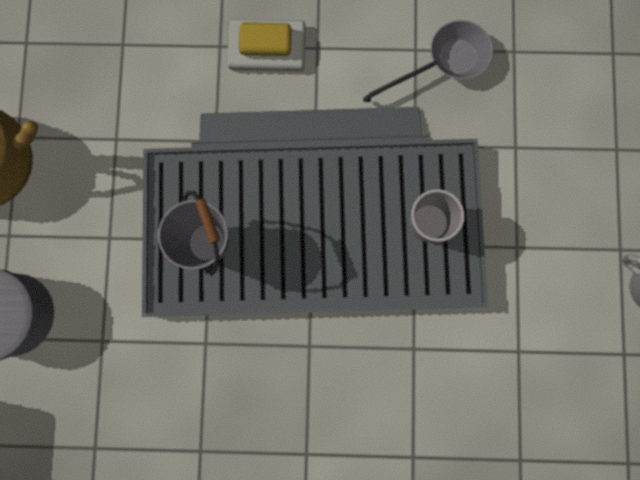

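```bash
cat >> h.py <<'E'
def P(d):
    R=cv2.Rodrigues(np.array(d['rvec'],float))[0]; t=np.array(d['tvec'],float).reshape(3); return np.array(d['K']),R,t
def ray(d,uv):
    K,R,t=P(d); v=R.T@np.linalg.inv(K)@np.array([uv[0],uv[1],1.]); return -R.T@t,v/np.linalg.norm(v)
def onz(d,uv,z):
    c,v=ray(d,uv); return c+v*(z-c[2])/v[2]
def tri(d1,u1,d2,u2):
    c1,v1=ray(d1,u1);c2,v2=ray(d2,u2)
    A=np.stack([v1,-v2],1); s=np.linalg.lstsq(A,c2-c1,rcond=None)[0]
    a,b=c1+s[0]*v1,c2+s[1]*v2; return (a+b)/2,np.linalg.norm(a-b)
def proj(d,X):
    K,R,t=P(d); p=(R@np.atleast_2d(X).T).T+t; p=p@K.T; return p[:,:2]/p[:,2:]
def orange(d,box):
    im=cv2.cvtColor(np.ascontiguousarray(d['img']),cv2.COLOR_RGB2HSV); m=((im[...,0]<18)&(im[...,1]>130)&(im[...,2]>60)).astype(np.uint8)
    z=np.zeros_like(m); l,t,r,b=[int(x) for x in box]; z[t:b,l:r]=m[t:b,l:r]; 
    ys,xs=np.nonzero(z); rr=cv2.minAreaRect(np.stack([xs,ys],1).astype(np.float32)); bp=cv2.boxPoints(rr)
    e=sorted([(np.linalg.norm(bp[i]-bp[(i+1)%4]),i) for i in range(4)])
    i,j=e[0][1],e[1][1]; m1=(bp[i]+bp[(i+1)%4])/2; m2=(bp[j]+bp[(j+1)%4])/2
    return len(xs),np.array([xs.mean(),ys.mean()]),m1,m2
E
python3 - <<'E'
from h import *
s=get_image('side'); t=get_image('top')
a=orange(s,(200,270,330,330)); b=orange(t,(170,180,240,270)); print(a,b)
print('bar',tri(s,a[1],t,b[1]))
for i in (2,3):
    for j in (2,3): print(i,j,tri(s,a[i],t,b[j]))
# rim & rack & cup
print('rim c',onz(t,(193,235),130))
for uv in ((143,150),(478,140),(486,305),(142,316)): print('rack top lip',onz(t,uv,33))
for uv in ((146,430),(330,478),(402,228),(280,209)): print('side',onz(s,uv,33))
m=models.cut_out('top','cup_mid')[0]; print('cup rim', onz(t,(437.5,216),100))
E
```

```text
(487, array([263.13141684, 296.4476386 ]), array([286.13123, 295.6739 ], dtype=float32), array([240.01147, 297.32104], dtype=float32)) (353, array([206.26628895, 219.99150142]), array([198.63016, 199.5137 ], dtype=float32), array([214.1644 , 240.93835], dtype=float32))
bar (array([537.43733877, 165.79971389, 174.02922682]), np.float64(1.1183896750783502))
2 2 (array([534.42847149, 166.67289492, 185.43202662]), np.float64(54.77267861359537))
2 3 (array([511.69434623, 154.90641696, 173.41364474]), np.float64(1.0665767172589475))
3 2 (array([563.07299607, 176.57514669, 174.3503311 ]), np.float64(0.6838791957829203))
3 3 (array([537.51824986, 167.01235683, 170.84303711]), np.float64(54.22577578421651))
rim c [523.92015775 191.68843311 130.        ]
rack top lip [661.24522268 295.83778683  33.        ]
rack top lip [ 687.38400565 -203.9731976    33.        ]
rack top lip [ 443.60437596 -213.80544115   33.        ]
rack top lip [415.4166207 281.9656562  33.       ]
side [648.01563133 302.86961545  33.        ]
side [411.20536023 283.70366745  33.        ]
side [ 439.14138915 -210.76267702   33.        ]
side [ 679.5331263  -195.90156067   33.        ]
cup rim [ 561.09713521 -132.37347426  100.        ]
```

```bash
cat >> h.py <<'E'
from scipy.spatial.transform import Rotation as Ro
def pose():
    s=arm.read_state(); return np.array(s['position']),Ro.from_quat(s['ee_rot']),s
def delta(p,R,nrow=None):
    p0,R0,s=pose(); d=R0.inv().apply(np.array(p)-p0)/1000; w=(R0.inv()*R).as_rotvec(degrees=True)
    print('d',np.round(d,4),'w',np.round(w,2),'rows lin',np.linalg.norm(d)/.05,'ang',np.linalg.norm(w)/8.59)
    return d,w
dv=np.array([.389,-.921,0]); dv/=np.linalg.norm(dv); bv=np.array([.921,.389,0]); bv/=np.linalg.norm(bv); zv=np.array([0,0,1.])
def frame(x,y):
    return Ro.from_matrix(np.stack([x,y,np.cross(x,y)],1))
E
python3 - <<'E'
from h import *
print([a for a in dir(arm) if a[0]!='_'],[a for a in dir(models) if a[0]!='_'])
p,R,s=pose(); print(p,R.as_matrix().round(3))
for sg in (1,-1):
    delta([540,150,260],frame(-zv,sg*bv))
E
```

```text
['IKError', 'grip_depth', 'job_done', 'read_state'] ['cut_out']
[ 169.62895717 -601.50345877  231.31075198] [[ 0.    -0.271  0.962]
 [ 0.     0.962  0.271]
 [-1.    -0.     0.   ]]
d [-0.0287  0.6228  0.5604] w [82.85  0.   -0.  ] rows lin 16.766099497069547 ang 9.64470332976011
d [-0.0287  0.6228  0.5604] w [-97.15   0.     0.  ] rows lin 16.766099497069547 ang 11.309895055687655
```

```bash
python3 - <<'E'
from h import *
delta([527,190,240],frame(-zv,-bv))
E
```

```text
d [-0.0087  0.6648  0.5587] w [-97.15   0.     0.  ] rows lin 17.369712611687554 ang 11.309895055687655
```

Call:
arm_command --rows '[{"dx": -0.03, "dy": 0.02, "dz": 0.02, "wx": -4, "gripper": 1}, {"dx": -0.05, "dy": 0.05, "dz": 0.045, "wx": -11, "gripper": 1}, {"dx": -0.05, "dy": 0.085, "dz": 0.075, "wx": -18, "gripper": 1}, {"dx": -0.05, "dy": 0.12, "dz": 0.105, "wx": -25, "gripper": 1}, {"dx": -0.05, "dy": 0.155, "dz": 0.135, "wx": -32, "gripper": 1}, {"dx": -0.05, "dy": 0.19, "dz": 0.165, "wx": -39, "gripper": 1}, {"dx": -0.05, "dy": 0.225, "dz": 0.195, "wx": -46, "gripper": 1}, {"dx": -0.05, "dy": 0.26, "dz": 0.225, "wx": -53, "gripper": 1}]'

```text
validation failed for argument at $.ro...
```

```bash
python3 - <<'E'
from h import *
p,R,s=pose(); print(p,s['joints'].round(3),s['gripper_width'],s['contact_force'],s['clock'])
delta([527,190,260],frame(-zv,-bv))
E
```

```text
[ 169.62895717 -601.50345877  231.31075198] [-1.037  0.385  0.008 -0.    -1.194 -0.259] 85.69408057652598 [ 0.66728755  0.37075636 -0.12286329] 0.75
d [-0.0287  0.6648  0.5588] w [-97.15   0.     0.  ] rows lin 17.37831822072847 ang 11.309895055687655
```

Call:
arm_command --rows '[{"dx": -0.03, "dy": 0.02, "dz": 0.02, "wx": -4, "wy": 0, "wz": 0, "gripper": 1}, {"dx": -0.05, "dy": 0.05, "dz": 0.045, "wx": -11, "wy": 0, "wz": 0, "gripper": 1}, {"dx": -0.05, "dy": 0.085, "dz": 0.075, "wx": -18, "wy": 0, "wz": 0, "gripper": 1}, {"dx": -0.05, "dy": 0.12, "dz": 0.105, "wx": -25, "wy": 0, "wz": 0, "gripper": 1}, {"dx": -0.05, "dy": 0.155, "dz": 0.135, "wx": -32, "wy": 0, "wz": 0, "gripper": 1}, {"dx": -0.05, "dy": 0.19, "dz": 0.165, "wx": -39, "wy": 0, "wz": 0, "gripper": 1}, {"dx": -0.05, "dy": 0.225, "dz": 0.195, "wx": -46, "wy": 0, "wz": 0, "gripper": 1}, {"dx": -0.05, "dy": 0.26, "dz": 0.225, "wx": -53, "wy": 0, "wz": 0, "gripper": 1}]'

```text
clock: 1.55
position: [316.0, -288.6, 281.7]
ee_rot: [-0.401, 0.582, 0.4, 0.583]
contact_force: [0.7, 0.5, -0.3]
gripper_width: 0.1
```

```bash
python3 - <<'E'
from h import *
p,R,s=pose(); print(p,s['joints'].round(3),s['gripper_width'],s['contact_force'],s['clock'])
delta([527,190,260],frame(-zv,-bv))
E
```

```text
[ 315.96414521 -288.57758759  281.70273097] [-0.357  0.002 -0.352  0.    -1.216 -0.009] 0.08151995162455877 [ 0.72835003  0.46519434 -0.30141972] 1.55
d [ 0.0217 -0.0256  0.5224] w [-4.389e+01 -3.000e-02  7.000e-02] rows lin 10.469835679354972 ang 5.108931183655776
```

Call:
arm_command --rows '[{"dx": 0, "dy": 0, "dz": 0.045, "wx": -7, "wy": 0, "wz": 0, "gripper": 1}, {"dx": 0, "dy": -0.005, "dz": 0.09, "wx": -14, "wy": 0, "wz": 0, "gripper": 1}, {"dx": 0, "dy": -0.01, "dz": 0.135, "wx": -21, "wy": 0, "wz": 0, "gripper": 1}, {"dx": 0, "dy": -0.01, "dz": 0.18, "wx": -28, "wy": 0, "wz": 0, "gripper": 1}, {"dx": 0, "dy": -0.015, "dz": 0.225, "wx": -35, "wy": 0, "wz": 0, "gripper": 1}, {"dx": 0, "dy": -0.015, "dz": 0.27, "wx": -41, "wy": 0, "wz": 0, "gripper": 1}, {"dx": 0, "dy": -0.02, "dz": 0.315, "wx": -43.9, "wy": 0, "wz": 0, "gripper": 1}, {"dx": 0, "dy": -0.02, "dz": 0.36, "wx": -43.9, "wy": 0, "wz": 0, "gripper": 1}]'

```text
clock: 2.35
position: [464.2, 42.3, 282.1]
ee_rot: [0.59, -0.39, -0.589, -0.391]
contact_force: [0.9, -0.2, -1.2]
gripper_width: -0.4
```

```bash
python3 - <<'E'
from h import *
p,R,s=pose(); print(p,s['joints'].round(3),s['gripper_width'],s['contact_force'],s['clock'])
delta([527,190,240],frame(-zv,-bv))
E
```

```text
[464.18284032  42.27836708 282.10716723] [ 4.420e-01  7.200e-02 -2.770e-01  1.000e-03 -1.219e+00 -4.100e-02] -0.38626634658536985 [ 0.92152128 -0.22996725 -1.23170595] 2.35
d [ 0.0422 -0.1154  0.1115] w [ 0.09 -0.06  0.11] rows lin 3.319077577574493 ang 0.018371707992544815
```

Call:
arm_command --rows '[{"dx": 0, "dy": -0.025, "dz": 0.025, "wx": 0, "wy": 0, "wz": 0, "gripper": 1}, {"dx": 0, "dy": -0.055, "dz": 0.055, "wx": 0, "wy": 0, "wz": 0, "gripper": 1}, {"dx": 0, "dy": -0.085, "dz": 0.085, "wx": 0, "wy": 0, "wz": 0, "gripper": 1}, {"dx": 0.02, "dy": -0.115, "dz": 0.1115, "wx": 0, "wy": 0, "wz": 0, "gripper": 1}, {"dx": 0.04, "dy": -0.1155, "dz": 0.1115, "wx": 0, "wy": 0, "wz": 0, "gripper": 1}, {"dx": 0.06, "dy": -0.1155, "dz": 0.1115, "wx": 0, "wy": 0, "wz": 0, "gripper": 1}, {"dx": 0.07, "dy": -0.1155, "dz": 0.1115, "wx": 0, "wy": 0, "wz": 0, "gripper": 1}, {"dx": 0.07, "dy": -0.1155, "dz": 0.1115, "wx": 0, "wy": 0, "wz": 0, "gripper": 1}]'

```text
clock: 3.15
position: [526.4, 189.6, 210.9]
ee_rot: [0.59, -0.391, -0.589, -0.39]
contact_force: [-0.3, -0.2, 0.7]
gripper_width: 0.3
```

```bash
python3 - <<'E'
from h import *
d=save('side','s1.png')
p,R,s=pose(); print(p,s['joints'].round(3),s['contact_force'],s['clock'])
delta([527,190,151],frame(-zv,-bv))
E
```

```text
[527.16252393 189.80943646 212.26395274] [ 0.636  0.289 -0.185  0.002 -1.096 -0.236] [0.13705557 0.01035636 0.46234361] 3.2
d [0.0613 0.0002 0.0003] w [ 0.09 -0.09  0.09] rows lin 1.2252892938045243 ang 0.01812254944291244
```

View pics/s1.png

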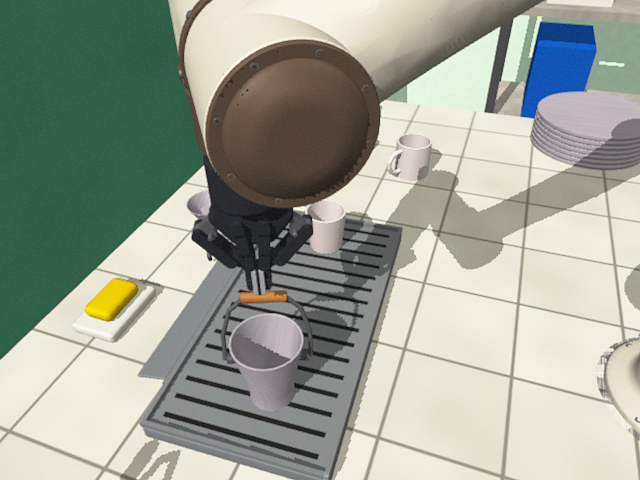

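Call:
arm_command --rows '[{"dx": 0.02, "dy": 0, "dz": 0, "wx": 0, "wy": 0, "wz": 0, "gripper": 1}, {"dx": 0.045, "dy": 0, "dz": 0, "wx": 0, "wy": 0, "wz": 0, "gripper": 1}, {"dx": 0.061, "dy": 0, "dz": 0, "wx": 0, "wy": 0, "wz": 0, "gripper": 1}, {"dx": 0.061, "dy": 0, "dz": 0, "wx": 0, "wy": 0, "wz": 0, "gripper": 1}, {"dx": 0.061, "dy": 0, "dz": -0.01, "wx": 0, "wy": 0, "wz": 0, "gripper": 1}, {"dx": 0.061, "dy": 0, "dz": -0.02, "wx": 0, "wy": 0, "wz": 0, "gripper": 1}, {"dx": 0.061, "dy": 0, "dz": -0.03, "wx": 0, "wy": 0, "wz": 0, "gripper": 1}, {"dx": 0.061, "dy": 0, "dz": -0.035, "wx": 0, "wy": 0, "wz": 0, "gripper": 1}]'

```text
clock: 4.0
position: [541.8, 156.4, 152.3]
ee_rot: [0.59, -0.39, -0.588, -0.391]
contact_force: [-0.1, 0.2, 0.2]
gripper_width: -0.2
```

```bash
python3 - <<'E'
from h import *
d=save('side','s2.png')
p,R,s=pose(); print(p,(p-[525.6,193.7,0])@dv,s['contact_force'],s['clock'])
E
```

```text
[541.73081815 156.10930661 152.00635568] 40.90487602389543 [-0.0907502   1.46556701  0.21464057] 4.05
```

View pics/s2.png

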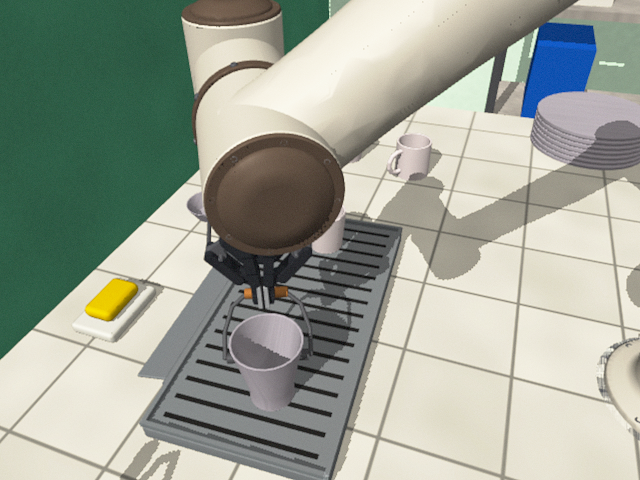

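Call:
arm_command --rows '[{"dx": 0, "dy": 0, "dz": -0.008, "wx": 0, "wy": 0, "wz": 0, "gripper": 1}, {"dx": 0, "dy": 0, "dz": -0.016, "wx": 0, "wy": 0, "wz": 0, "gripper": 1}, {"dx": 0, "dy": 0, "dz": -0.024, "wx": 0, "wy": 0, "wz": 0, "gripper": 1}, {"dx": 0, "dy": 0, "dz": -0.033, "wx": 0, "wy": 0, "wz": 0, "gripper": 1}, {"dx": 0.002, "dy": 0, "dz": -0.035, "wx": 0, "wy": 0, "wz": 0, "gripper": 1}, {"dx": 0.007, "dy": 0, "dz": -0.035, "wx": 0, "wy": 0, "wz": 0, "gripper": 1}, {"dx": 0.012, "dy": 0, "dz": -0.036, "wx": 0, "wy": 0, "wz": 0, "gripper": 1}, {"dx": 0.016, "dy": 0, "dz": -0.037, "wx": 0, "wy": 0, "wz": 0, "gripper": 1}]'

```text
clock: 4.85
position: [555.9, 122.1, 135.3]
ee_rot: [0.59, -0.391, -0.589, -0.391]
contact_force: [0.7, 0.1, 0.6]
gripper_width: -0.1
```

```bash
python3 - <<'E'
from h import *
d=save('side','s3.png');
p,R,s=pose(); print(p,(p-[525.6,193.7,0])@dv,s['contact_force'],s['clock'])
cv2.imwrite('pics/s3c.png',cv2.resize(d['img'][180:430,150:400,::-1],None,fx=2.4,fy=2.4))
E
```

```text
[555.52571929 121.86421868 134.64230613] 77.81890360082124 [-0.1223061  -0.76363755 -1.37118668] 4.9
```

View pics/s3c.png

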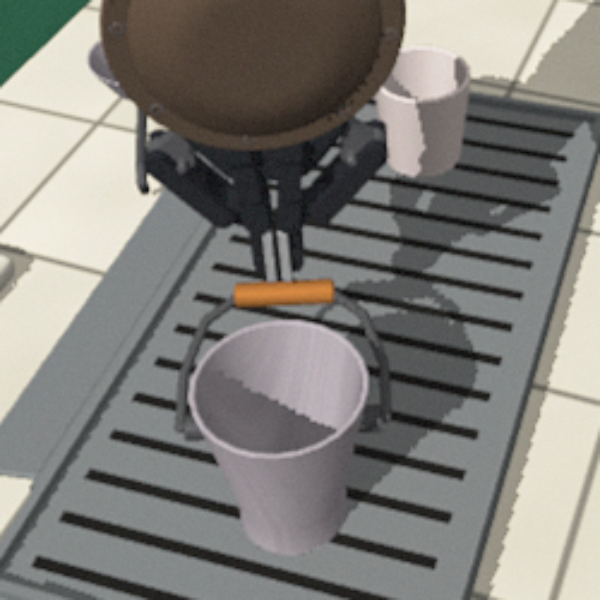

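```bash
python3 - <<'E'
from h import *
d=get_image('side'); print(orange(d,(200,270,330,330))[1])
C=np.array([525.6,193.7,100])
for f in (22,35,40,45,50,55,60,65,70,77):
    f_=np.radians(f); print(f,proj(d,C+80*(np.sin(f_)*dv+np.cos(f_)*zv)).round(1), proj(d,C+80*(np.sin(f_)*dv+np.cos(f_)*zv)+28*bv).round(1))
E
```

```text
[267.5974026 301.8      ]
22 [[262.7 296.5]] [[239.6 297.6]]
35 [[263.7 292.5]] [[241.2 293.6]]
40 [[264.1 291.9]] [[241.9 293. ]]
45 [[264.5 291.7]] [[242.5 292.8]]
50 [[265.  292.1]] [[243.2 293.1]]
55 [[265.4 292.9]] [[243.9 293.9]]
60 [[265.8 294.1]] [[244.5 295.2]]
65 [[266.3 295.8]] [[245.2 296.8]]
70 [[266.7 297.9]] [[245.8 298.9]]
77 [[267.3 301.4]] [[246.6 302.4]]
```

Call:
arm_command --rows '[{"dx": 0.005, "dy": 0, "dz": -0.001, "wx": 0, "wy": 0, "wz": 0, "gripper": 1}, {"dx": 0.009, "dy": 0, "dz": -0.002, "wx": 0, "wy": 0, "wz": 0, "gripper": 1}, {"dx": 0.0115, "dy": 0, "dz": -0.004, "wx": 0, "wy": 0, "wz": 0, "gripper": 1}, {"dx": 0.0135, "dy": 0, "dz": -0.007, "wx": 0, "wy": 0, "wz": 0, "gripper": 1}, {"dx": 0.0155, "dy": 0, "dz": -0.011, "wx": 0, "wy": 0, "wz": 0, "gripper": 1}, {"dx": 0.0175, "dy": 0, "dz": -0.015, "wx": 0, "wy": 0, "wz": 0, "gripper": 1}, {"dx": 0.0195, "dy": 0, "dz": -0.018, "wx": 0, "wy": 0, "wz": 0, "gripper": 1}, {"dx": 0.0195, "dy": 0, "dz": -0.018, "wx": 0, "wy": 0, "wz": 0, "gripper": 1}]'

```text
clock: 5.75
position: [562.6, 104.8, 115.2]
ee_rot: [0.59, -0.391, -0.589, -0.391]
contact_force: [0.7, 0.2, 0.5]
gripper_width: -0.2
```

```bash
python3 - <<'E'
from h import *
d=save('side','s4.png');
p,R,s=pose(); print(p,(p-[525.6,193.7,0])@dv,s['contact_force'],s['clock'])
print(orange(d,(200,270,330,330))[1])
C=np.array([525.6,193.7,0])+30*dv
for t in (0,5,10,15):
    a=np.radians(t); x=48*np.cos(a)+93*np.sin(a); z=25+93*np.cos(a)-48*np.sin(a); print(t,proj(d,C+x*dv+z*zv).round(1))
cv2.imwrite('pics/s4c.png',cv2.resize(d['img'][180:430,150:400,::-1],None,fx=2.4,fy=2.4))
E
```

```text
[562.64605284 105.01505457 115.3481443 ] 96.11079986403972 [-0.03079754 -0.31554483  1.09939048] 5.8
[268.22910217 299.35294118]
0 [[267.3 301.3]]
5 [[267.7 299.6]]
10 [[268.2 298.5]]
15 [[268.6 297.9]]
```

View pics/s4c.png

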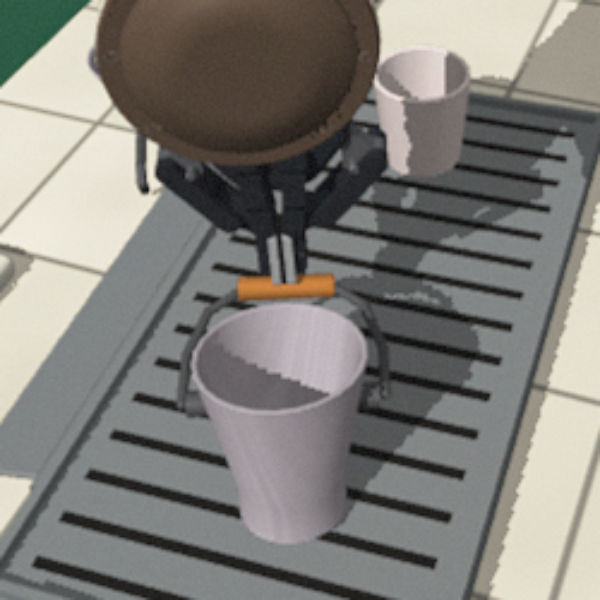

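Call:
arm_command --rows '[{"dx": 0.003, "dy": 0, "dz": -0.0035, "wx": 0, "wy": 0, "wz": 0, "gripper": 1}, {"dx": 0.006, "dy": 0, "dz": -0.007, "wx": 0, "wy": 0, "wz": 0, "gripper": 1}, {"dx": 0.0092, "dy": 0, "dz": -0.0105, "wx": 0, "wy": 0, "wz": 0, "gripper": 1}, {"dx": 0.0123, "dy": 0, "dz": -0.0135, "wx": 0, "wy": 0, "wz": 0, "gripper": 1}, {"dx": 0.0155, "dy": 0, "dz": -0.0165, "wx": 0, "wy": 0, "wz": 0, "gripper": 1}, {"dx": 0.019, "dy": 0, "dz": -0.02, "wx": 0, "wy": 0, "wz": 0, "gripper": 1}, {"dx": 0.023, "dy": 0, "dz": -0.024, "wx": 0, "wy": 0, "wz": 0, "gripper": 1}, {"dx": 0.023, "dy": 0, "dz": -0.026, "wx": 0, "wy": 0, "wz": 0, "gripper": 1}]'

```text
clock: 6.6
position: [572.4, 80.5, 91.5]
ee_rot: [0.589, -0.392, -0.589, -0.39]
contact_force: [-0.8, 0.6, 0.1]
gripper_width: -0.0
```

```bash
python3 - <<'E'
from h import *
d=save('side','s5.png');
p,R,s=pose(); print(p,(p-[525.6,193.7,0])@dv,s['contact_force'],s['clock'])
cv2.imwrite('pics/s5c.png',cv2.resize(d['img'][180:430,150:400,::-1],None,fx=2.4,fy=2.4))
E
```

```text
[572.67345272  80.42898897  91.88430507] 122.66103997250522 [ 0.10327624  0.11291293 -0.38683588] 6.65
```

View pics/s5c.png

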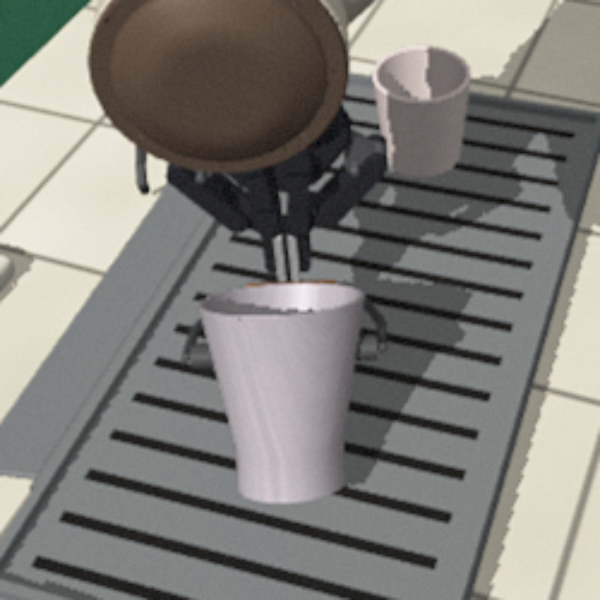

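Call:
arm_command --rows '[{"dx": 0.004, "dy": 0, "dz": -0.003, "wx": 0, "wy": 0, "wz": 0, "gripper": 1}, {"dx": 0.008, "dy": 0, "dz": -0.006, "wx": 0, "wy": 0, "wz": 0, "gripper": 1}, {"dx": 0.012, "dy": 0, "dz": -0.01, "wx": 0, "wy": 0, "wz": 0, "gripper": 1}, {"dx": 0.015, "dy": 0, "dz": -0.014, "wx": 0, "wy": 0, "wz": 0, "gripper": 1}, {"dx": 0.01, "dy": 0, "dz": -0.03, "wx": 0, "wy": 0, "wz": 0, "gripper": 1}, {"dx": -0.01, "dy": 0, "dz": -0.05, "wx": 0, "wy": 0, "wz": 0, "gripper": 1}, {"dx": -0.05, "dy": 0, "dz": -0.06, "wx": 0, "wy": 0, "wz": 0, "gripper": 1}, {"dx": -0.09, "dy": 0, "dz": -0.06, "wx": 0, "wy": 0, "wz": 0, "gripper": 1}]'

```text
clock: 7.45
position: [596.2, 23.2, 182.8]
ee_rot: [0.589, -0.393, -0.589, -0.391]
contact_force: [0.6, 0.2, 0.0]
gripper_width: 0.4
```

```bash
python3 - <<'E'
from h import *
d=save('side','s6.png');
p,R,s=pose(); print(p,(p-[525.6,193.7,0])@dv,s['contact_force'],s['clock'])
E
```

```text
[600.48604986  24.00769021 191.6107947 ] 185.45791044295007 [1.52325739 0.65589098 6.00392251] 7.5
```

View pics/s6.png

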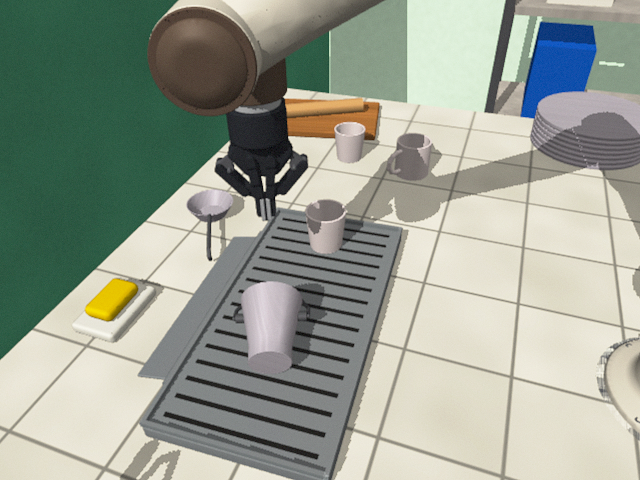

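```bash
python3 - <<'E'
from h import *
d=save('top','t6.png'); s=save('side','s7.png')
for c in ('side','top'):
    for q in ('pail_mid','pail_bail','cup_mid'):
        r=models.cut_out(c,q); print(c,q,[(round(x['conf'],2),x['extent']) for x in r][:2])
E
```

```text
side pail_mid [(0.95, [230.4, 279.9, 312.3, 374.5])]
side pail_bail [(0.5, [231.8, 302.1, 311.3, 319.8]), (0.48, [228.7, 281.4, 307.5, 371.6])]
side cup_mid [(0.72, [307.0, 198.8, 343.4, 252.2]), (0.29, [231.8, 302.4, 310.8, 319.9])]
top pail_mid [(0.63, [211.6, 174.9, 324.4, 255.9])]
top pail_bail [(0.68, [256.8, 172.8, 328.7, 250.6])]
top cup_mid [(0.81, [411.0, 192.1, 461.9, 244.0]), (0.75, [210.8, 170.4, 327.0, 251.5])]
```

View pics/t6.png

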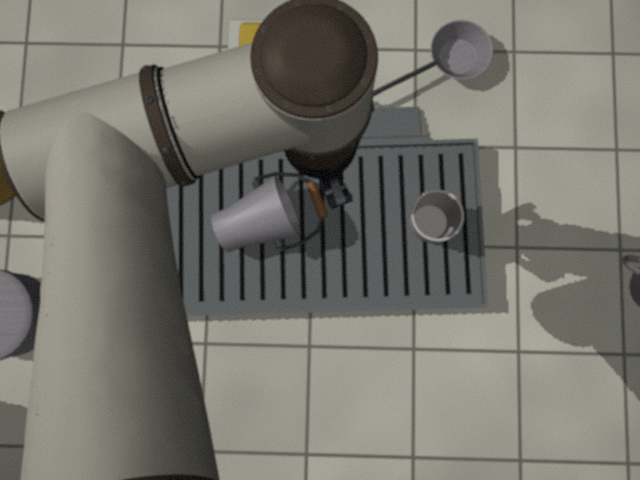

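View pics/s7.png

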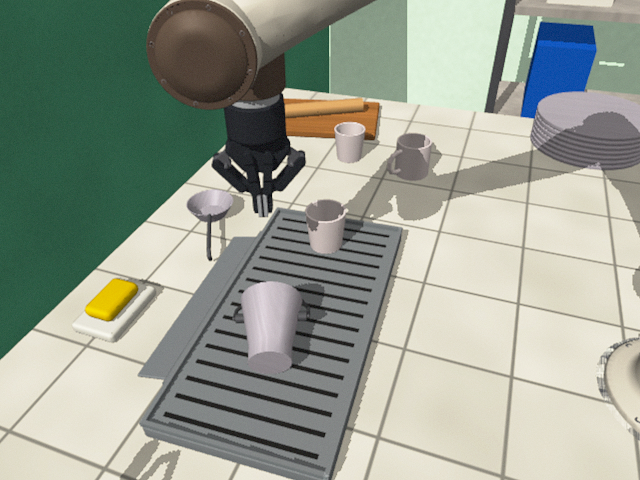

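```bash
cat > fit.py <<'E'
from h import *
from scipy.optimize import minimize
def solid(T,R):
    a=np.linspace(0,2*np.pi,40,endpoint=False); P_=[]
    for r,z in ((30,0),(30,24),(46,105)): P_+= [np.stack([r*np.cos(a),r*np.sin(a),0*a+z],1)]
    return R.apply(np.concatenate(P_))+T
def lying(q):
    x,y,yaw=q; u=np.array([np.cos(yaw),np.sin(yaw),0]); t=np.radians(8.66)
    ax=u*np.cos(t)+zv*np.sin(t); b=np.cross(zv,u)
    # foot-edge on rack at (x,y,25); pail x axis (fall side) is down
    px=u*np.sin(t)-zv*np.cos(t)
    R=Ro.from_matrix(np.stack([px,np.cross(ax,px),ax],1)); T=np.array([x,y,25.])-30*px
    return T,R
def masks():
    out=[]
    for c in ('side','top'):
        d=get_image(c); r=models.cut_out(c,'pail_mid')
        m=r[0]['mask'].astype(np.uint8); m=cv2.morphologyEx(m,cv2.MORPH_OPEN,np.ones((13,13),np.uint8)); out.append((d,m))
    return out
def iou(ms,q,mod):
    tot=0
    for d,m in ms:
        h=cv2.convexHull(proj(d,solid(*mod(q))).astype(np.float32)); z=np.zeros((480*4,640*4),np.uint8)
        cv2.fillConvexPoly(z,np.round(h*4+1.5).astype(int),1); mm=cv2.resize(m,None,fx=4,fy=4,interpolation=cv2.INTER_NEAREST)
        tot+=(z&mm).sum()/(z|mm).sum()
    return tot/len(ms)
E
cat > f1.py <<'E'
from fit import *
ms=masks()
q0=[545,150,np.arctan2(dv[1],dv[0])]
best=None
for dy in (-15,0,15):
    r=minimize(lambda v:-iou(ms,[v[0],v[1],v[2]/50],lying),[q0[0],q0[1]+dy,q0[2]*50],method='Nelder-Mead',options=dict(initial_simplex=[[q0[0],q0[1]+dy,q0[2]*50],[q0[0]+12,q0[1]+dy,q0[2]*50],[q0[0],q0[1]+dy+12,q0[2]*50],[q0[0],q0[1]+dy,q0[2]*50+8]],xatol=.2,fatol=1e-4))
    if best is None or r.fun<best.fun: best=r
q=[best.x[0],best.x[1],best.x[2]/50]; print(q,np.degrees(q[2]),-best.fun,[iou([m],q,lying) for m in ms])
T,R=lying(q); print('bottom',T,'foot',T+12*R.as_matrix()[:,2],'mouthc',T+105*R.as_matrix()[:,2],'axis',R.as_matrix()[:,2])
for i,(d,m) in enumerate(ms):
    im=d['img'][:,:,::-1].copy(); h=cv2.convexHull(proj(d,solid(T,R)).astype(np.float32)); cv2.polylines(im,[np.round(h).astype(int)],True,(0,255,0),1)
    l,t=((180,240),(180,130))[i]; cv2.imwrite('pics/fit%d.png'%i,cv2.resize(im[t:t+150,l:l+160],None,fx=4,fy=4))
E
python3 f1.py; python3 -c "
import cv2,numpy as np
cv2.imwrite('pics/fit.png',cv2.resize(np.hstack([cv2.imread('pics/fit0.png'),cv2.imread('pics/fit1.png')]),(800,375)))"
```

```text
[np.float64(538.3025276371245), np.float64(165.95748884040626), np.float64(-1.1844565349404)] -67.86436046877465 0.9220712976846785 [np.float64(0.9390996539154922), np.float64(0.9050429414538648)]
bottom [536.60047429 170.14167243  54.65797738] foot [541.07053076 159.15286473  56.46482559] mouthc [575.71346844  73.98960507  70.46789925] axis [ 0.37250471 -0.91573397  0.15057068]
```

View pics/fit.png

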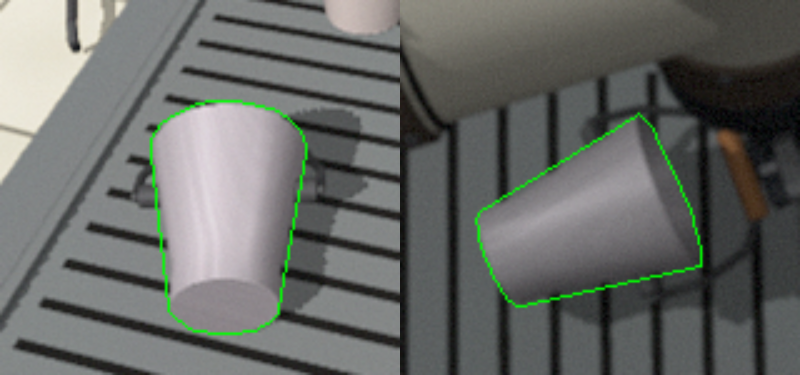

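```bash
cat >> h.py <<'E'
uv=np.array([.3768,-.9263,0]); uv/=np.linalg.norm(uv); bb=np.cross(zv,uv)
def tool(alpha):
    a=np.radians(alpha); x=-zv*np.cos(a)+uv*np.sin(a); return frame(x,-bb)
FT=np.array([541.,159.2,56.5])
E
python3 - <<'E'
from h import *
p,R,s=pose(); print(p,s['joints'].round(2),s['clock'])
R=tool(30); x=R.as_matrix()[:,0]; print(x,bb)
delta([530,150,240],tool(0)); 
delta(FT+18.7*x-100*x,R)
E
```

```text
[595.79414533  25.35413027 181.34138838] [ 0.31  0.38 -0.14  0.   -1.06  0.08] 8.1
[ 0.18839906 -0.4631477  -0.8660254 ] [ 0.9262954   0.37679813 -0.        ]
d [-0.0588  0.0123  0.1403] w [ 0.72 -0.09 -0.11] rows lin 3.0532798835794566 ang 0.08557053282273443
d [ 0.0542 -0.0021  0.1853] w [ 0.73 29.91  0.09] rows lin 3.8621617277762144 ang 3.4834407558265568
```

Call:
arm_command --rows '[{"dx": -0.03, "dy": 0, "dz": 0.02, "wx": 0, "wy": 0, "wz": 0, "gripper": -1}, {"dx": -0.055, "dy": 0, "dz": 0.055, "wx": 0.7, "wy": 4, "wz": 0, "gripper": -1}, {"dx": -0.055, "dy": 0, "dz": 0.095, "wx": 0.7, "wy": 11, "wz": 0, "gripper": -1}, {"dx": -0.05, "dy": 0, "dz": 0.135, "wx": 0.7, "wy": 18, "wz": 0, "gripper": -1}, {"dx": -0.03, "dy": 0, "dz": 0.165, "wx": 0.7, "wy": 25, "wz": 0, "gripper": -1}, {"dx": -0.005, "dy": -0.002, "dz": 0.185, "wx": 0.7, "wy": 30, "wz": 0, "gripper": -1}, {"dx": 0.025, "dy": -0.002, "dz": 0.185, "wx": 0.7, "wy": 30, "wz": 0, "gripper": -1}, {"dx": 0.03, "dy": -0.002, "dz": 0.185, "wx": 0.7, "wy": 30, "wz": 0, "gripper": -1}]'

```text
clock: 8.9
position: [523.6, 196.1, 147.5]
ee_rot: [0.719, -0.484, -0.415, -0.275]
contact_force: [-0.0, 0.1, 0.0]
gripper_width: 85.2
```

```bash
python3 - <<'E'
from h import *
save('side','s8.png')
p,R,s=pose(); print(p,s['joints'].round(2),s['clock'],s['gripper_width'])
R=tool(30); x=R.as_matrix()[:,0]
delta(FT+18.7*x,R)
E
```

```text
[524.62509455 195.95094811 148.83361449] [ 0.86  0.41 -0.47  0.55 -1.03 -0.84] 8.95 85.47798694353312
d [ 0.1187 -0.0017  0.0118] w [ 0.2  -0.22 -0.15] rows lin 2.386340399476048 ang 0.03798894168575558
```

View pics/s8.png

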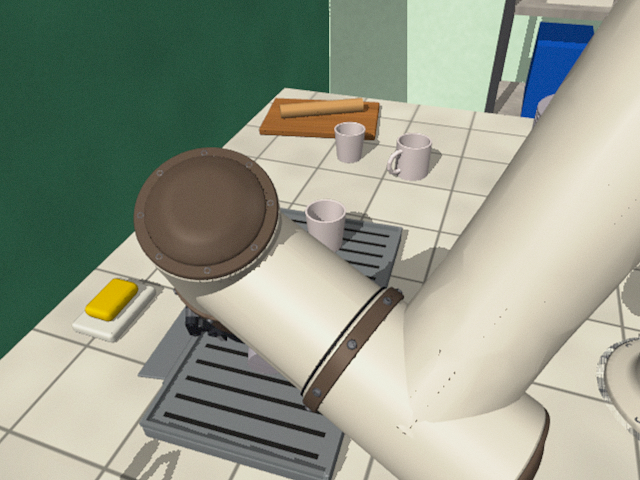

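Call:
arm_command --rows '[{"dx": 0.01, "dy": -0.002, "dz": 0.012, "wx": 0, "wy": 0, "wz": 0, "gripper": -1}, {"dx": 0.03, "dy": -0.002, "dz": 0.012, "wx": 0, "wy": 0, "wz": 0, "gripper": -1}, {"dx": 0.05, "dy": -0.002, "dz": 0.012, "wx": 0, "wy": 0, "wz": 0, "gripper": -1}, {"dx": 0.07, "dy": -0.002, "dz": 0.012, "wx": 0, "wy": 0, "wz": 0, "gripper": -1}, {"dx": 0.09, "dy": -0.002, "dz": 0.012, "wx": 0, "wy": 0, "wz": 0, "gripper": -1}, {"dx": 0.108, "dy": -0.002, "dz": 0.012, "wx": 0, "wy": 0, "wz": 0, "gripper": -1}, {"dx": 0.117, "dy": -0.002, "dz": 0.012, "wx": 0, "wy": 0, "wz": 0, "gripper": -1}, {"dx": 0.118, "dy": -0.002, "dz": 0.012, "wx": 0, "wy": 0, "wz": 0, "gripper": -1}]'

```text
clock: 9.75
position: [545.0, 150.1, 40.6]
ee_rot: [0.719, -0.485, -0.414, -0.277]
contact_force: [0.1, -0.2, -0.1]
gripper_width: 85.3
```

```bash
python3 - <<'E'
from h import *
save('top','t9.png')
p,R,s=pose(); print(p,s['joints'].round(2),s['clock'],s['gripper_width'],s['contact_force'])
R=tool(30); x=R.as_matrix()[:,0]
delta(FT+18.7*x,R)
E
```

```text
[545.23442932 150.80063986  41.12522854] [ 0.74  0.54 -0.63  0.76 -0.76 -1.01] 9.8 85.27565549743973 [-0.11098054  0.3385755   0.46566403]
d [0.0007 0.0008 0.0004] w [ 0.11 -0.21 -0.14] rows lin 0.02233085628726218 ang 0.03197481848182349
```

View pics/t9.png

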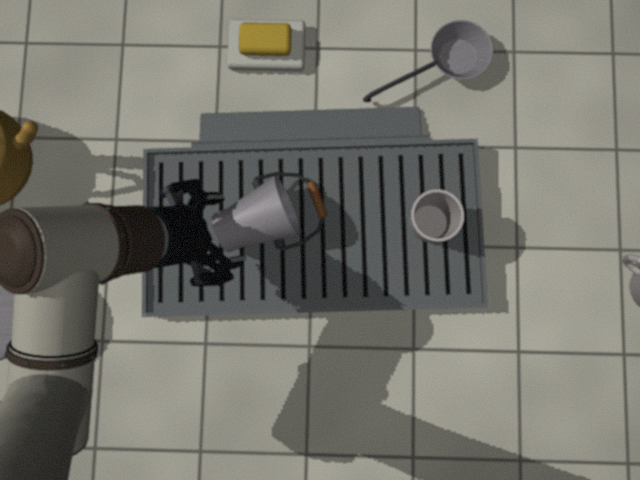

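Call:
arm_command --rows '[{"dx": 0, "dy": 0, "dz": 0, "wx": 0, "wy": 0, "wz": 0, "gripper": 1}, {"dx": 0, "dy": 0, "dz": 0, "wx": 0, "wy": 0, "wz": 0, "gripper": 1}, {"dx": 0, "dy": 0, "dz": 0, "wx": 0, "wy": 0, "wz": 0, "gripper": 1}, {"dx": 0, "dy": 0, "dz": 0, "wx": 0, "wy": 0, "wz": 0, "gripper": 1}, {"dx": 0, "dy": 0, "dz": 0, "wx": 0, "wy": 0, "wz": 0, "gripper": 1}, {"dx": 0, "dy": 0, "dz": 0, "wx": 0, "wy": 0, "wz": 0, "gripper": 1}, {"dx": 0, "dy": 0, "dz": 0, "wx": 0, "wy": 0, "wz": 0, "gripper": 1}, {"dx": 0, "dy": 0, "dz": 0, "wx": 0, "wy": 0, "wz": 0, "gripper": 1}]'

```text
clock: 10.6
position: [546.1, 151.9, 42.3]
ee_rot: [0.72, -0.483, -0.414, -0.278]
contact_force: [-1.3, 1.5, 5.7]
gripper_width: 57.9
```

```bash
python3 - <<'E'
from h import *
p,R,s=pose(); print(p,s['gripper_width'],s['contact_force'],s['clock'])
# plan: lift along world z 60 in tool frame
print('world up 60 in tool', (R.inv().apply([0,0,.06])).round(4))
E
```

```text
[546.09682258 151.9452491   42.33779923] 57.868298502217755 [-1.26591806  1.52175955  5.68584325] 10.6
world up 60 in tool [-0.0519  0.     -0.0302]
```

Call:
arm_command --rows '[{"dx": -0.01, "dy": 0, "dz": -0.006, "wx": 0, "wy": 0, "wz": 0, "gripper": 1}, {"dx": -0.025, "dy": 0, "dz": -0.0145, "wx": 0, "wy": 0, "wz": 0, "gripper": 1}, {"dx": -0.042, "dy": 0, "dz": -0.0245, "wx": 0, "wy": 0, "wz": 0, "gripper": 1}, {"dx": -0.06, "dy": 0, "dz": -0.035, "wx": 0, "wy": 0, "wz": 0, "gripper": 1}, {"dx": -0.078, "dy": 0, "dz": -0.0455, "wx": 0, "wy": 0, "wz": 0, "gripper": 1}, {"dx": -0.095, "dy": 0, "dz": -0.0555, "wx": 0, "wy": 0, "wz": 0, "gripper": 1}, {"dx": -0.11, "dy": 0, "dz": -0.064, "wx": 0, "wy": 0, "wz": 0, "gripper": 1}, {"dx": -0.113, "dy": 0, "dz": -0.0655, "wx": 0, "wy": 0, "wz": 0, "gripper": 1}]'

```text
clock: 11.4
position: [546.1, 152.8, 174.3]
ee_rot: [0.719, -0.482, -0.414, -0.279]
contact_force: [0.2, -0.1, -4.1]
gripper_width: 57.9
```

```bash
python3 - <<'E'
from h import *
save('top','t10.png');save('side','s10.png')
p,R,s=pose(); print(p,s['gripper_width'],s['contact_force'],s['wrist_torque'],s['clock'],s['joints'].round(2))
E
```

```text
[545.51809045 152.14053314 172.64822535] 57.692997125559714 [ 0.44925223 -0.16592175 -4.15852131] [ 1.58011478  0.65891566 -0.03106536] 11.5 [ 0.77  0.37 -0.47  0.57 -1.03 -0.76]
```

View pics/t10.png

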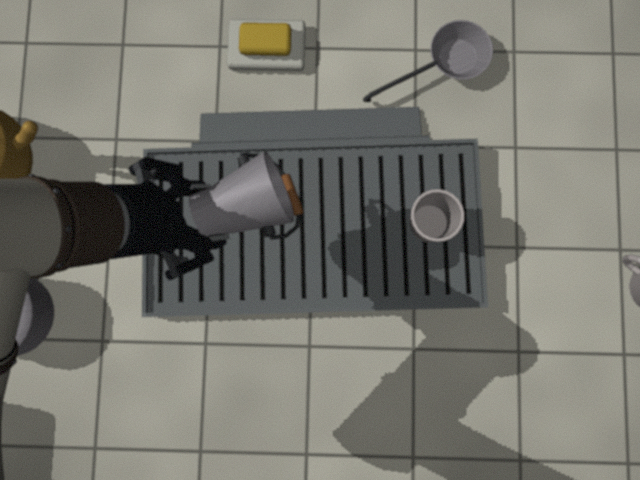

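View pics/s10.png

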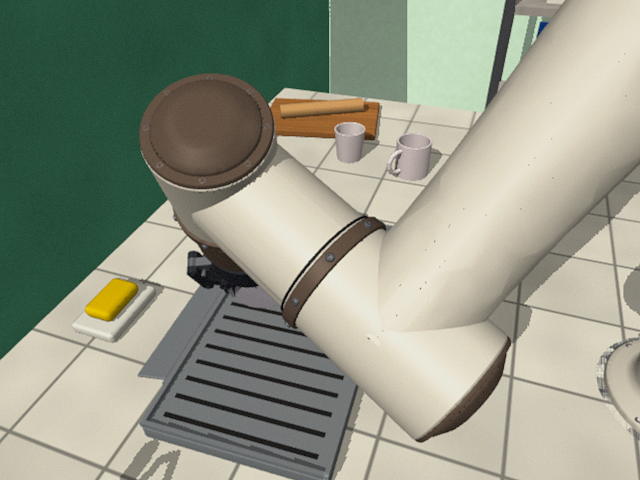

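```bash
cat >> h.py <<'E'
def plan(G1,rot_deg,n,hold=0):
    """rows moving grasp point to G1 while turning rot_deg about tool y"""
    p0,R0,s=pose(); x0=R0.as_matrix()[:,0]; G0=p0-18.7*x0
    for i in range(1,n+1):
        f=i/n; Rr=Ro.from_rotvec([0,rot_deg*f,0],degrees=True); R1=R0*Rr
        tcp=G0+(np.array(G1)-G0)*f+18.7*R1.as_matrix()[:,0]
        print(np.round(R0.inv().apply(tcp-p0)/1000,3).tolist(),round(rot_deg*f,1))
E
python3 - <<'E'
from h import *
p,R,s=pose(); x=R.as_matrix()[:,0]; G=p-18.7*x; print(G)
plan(G+15*uv+[0,0,5],-52,8)
E
```

```text
[541.97904502 160.82876615 188.82474428]
[0.0, 0.0, 0.0] -6.5
[0.0, 0.0, 0.0] -13.0
[0.0, 0.0, 0.0] -19.5
[-0.0, 0.0, 0.0] -26.0
[-0.001, 0.0, 0.0] -32.5
[-0.002, 0.0, 0.0] -39.0
[-0.003, 0.0, -0.0] -45.5
[-0.004, 0.0, -0.001] -52.0
```

Call:
arm_command --rows '[{"dx": 0, "dy": 0, "dz": 0, "wx": 0, "wy": -6, "wz": 0, "gripper": 1}, {"dx": 0, "dy": 0, "dz": 0, "wx": 0, "wy": -12, "wz": 0, "gripper": 1}, {"dx": 0, "dy": 0, "dz": 0, "wx": 0, "wy": -18.5, "wz": 0, "gripper": 1}, {"dx": 0, "dy": 0, "dz": 0, "wx": 0, "wy": -25, "wz": 0, "gripper": 1}, {"dx": -0.001, "dy": 0, "dz": 0, "wx": 0, "wy": -32, "wz": 0, "gripper": 1}, {"dx": -0.002, "dy": 0, "dz": 0, "wx": 0, "wy": -39, "wz": 0, "gripper": 1}, {"dx": -0.003, "dy": 0, "dz": 0, "wx": 0, "wy": -46, "wz": 0, "gripper": 1}, {"dx": -0.004, "dy": 0, "dz": -0.001, "wx": 0, "wy": -52, "wz": 0, "gripper": 1}]'

```text
clock: 12.3
position: [544.3, 152.9, 175.4]
ee_rot: [-0.462, 0.312, 0.689, 0.462]
contact_force: [-0.4, -1.0, -3.7]
gripper_width: 57.7
```

```bash
python3 - <<'E'
from h import *
save('side','s11.png')
p,R,s=pose(); print(p,s['gripper_width'],s['contact_force'],s['wrist_torque'],s['clock'],s['joints'].round(2))
x=R.as_matrix()[:,0]; G=p-18.7*x; print(G,np.degrees(np.arctan2(x@uv,-x[2])))
plan(G+20*uv+[0,0,0],-47,8)
E
```

```text
[545.36943742 150.84496231 174.51998288] 57.70175994945684 [ 2.41211561 -1.29444159 -3.65234936] [-1.05994052 -0.88295058 -0.14050112] 12.35 [ 0.33  0.39 -0.04 -0.42 -1.2   0.22]
[548.09396651 144.28336598 191.81773981] -22.329047749439443
[-0.001, -0.0, -0.0] -5.9
[-0.002, -0.0, -0.001] -11.8
[-0.004, -0.0, -0.001] -17.6
[-0.005, -0.0, -0.002] -23.5
[-0.007, -0.0, -0.002] -29.4
[-0.009, -0.0, -0.003] -35.2
[-0.011, -0.0, -0.004] -41.1
[-0.014, -0.0, -0.005] -47.0
```

View pics/s11.png

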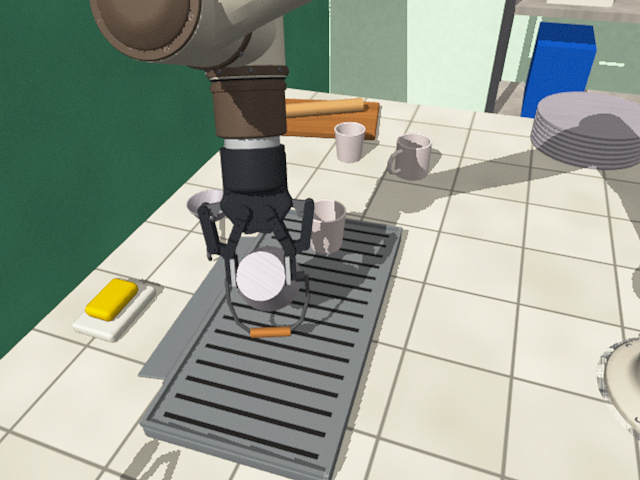

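Call:
arm_command --rows '[{"dx": -0.001, "dy": 0, "dz": 0, "wx": 0, "wy": -6, "wz": 0, "gripper": 1}, {"dx": -0.002, "dy": 0, "dz": -0.001, "wx": 0, "wy": -12, "wz": 0, "gripper": 1}, {"dx": -0.004, "dy": 0, "dz": -0.001, "wx": 0, "wy": -18, "wz": 0, "gripper": 1}, {"dx": -0.005, "dy": 0, "dz": -0.002, "wx": 0, "wy": -24, "wz": 0, "gripper": 1}, {"dx": -0.007, "dy": 0, "dz": -0.002, "wx": 0, "wy": -30, "wz": 0, "gripper": 1}, {"dx": -0.009, "dy": 0, "dz": -0.003, "wx": 0, "wy": -36, "wz": 0, "gripper": 1}, {"dx": -0.011, "dy": 0, "dz": -0.004, "wx": 0, "wy": -42, "wz": 0, "gripper": 1}, {"dx": -0.013, "dy": 0, "dz": -0.005, "wx": 0, "wy": -46, "wz": 0, "gripper": 1}]'

```text
clock: 13.15
position: [548.4, 140.8, 181.8]
ee_rot: [-0.152, 0.109, 0.815, 0.549]
contact_force: [0.1, -1.2, -3.8]
gripper_width: 57.6
```

```bash
python3 - <<'E'
from h import *
d=save('side','s12.png');save('top','t12.png')
p,R,s=pose(); print(p,s['gripper_width'],s['contact_force'],s['wrist_torque'],s['clock'],s['joints'].round(2))
x=R.as_matrix()[:,0]; G=p-18.7*x; print(G,np.degrees(np.arctan2(x@uv,-x[2])))
cv2.imwrite('pics/s12c.png',cv2.resize(d['img'][180:430,150:400,::-1],None,fx=2.4,fy=2.4))
E
```

```text
[548.33531289 140.35579332 180.36883629] 57.695113344575304 [-0.72653121 -0.382398   -4.77445312] [-2.63128938 -1.06989496  0.01599887] 13.25 [-0.05  0.66  0.18 -1.03 -1.75  0.6 ]
[554.88073334 124.24755705 187.25158252] -68.4038966626828
```

View pics/s12c.png

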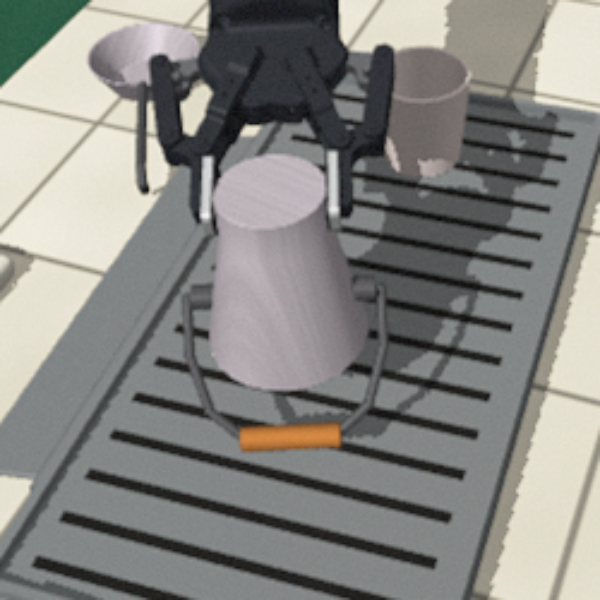

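View pics/t12.png

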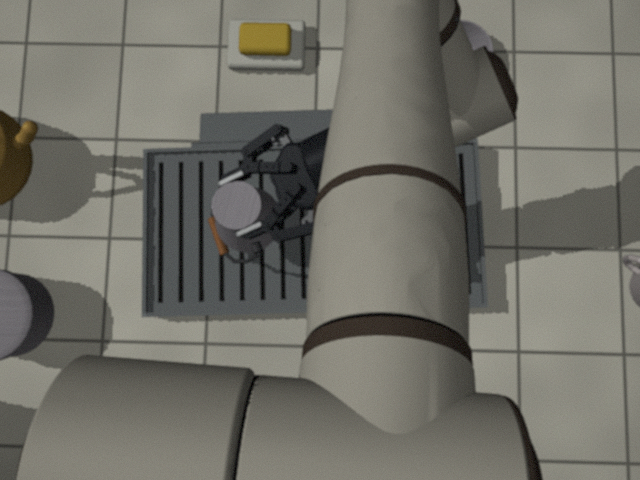

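```bash
cat > f2.py <<'E'
from fit import *
s=get_image('side'); t=get_image('top')
a=orange(s,(200,300,330,420)); b=orange(t,(180,180,260,280)); print('bar',tri(s,a[1],t,b[1]),a[0],b[0])
m=models.cut_out('side','pail_mid'); print([(x['conf'],x['extent']) for x in m])
# edges: use colour mask of pail in side pic via brightness
p,R,st=pose(); x=R.as_matrix()[:,0]; G=p-18.7*x
mk=m[0]['mask'].astype(np.uint8); mk=cv2.morphologyEx(mk,cv2.MORPH_OPEN,np.ones((13,13),np.uint8))
def mod(q):
    tl,ro=np.radians(q[0]),np.radians(q[1]); axis=-zv*np.cos(tl)+uv*np.sin(tl); axis=axis*np.cos(ro)+bb*np.sin(ro)
    px=np.cross(bb,axis); px/=np.linalg.norm(px); R=Ro.from_matrix(np.stack([px,np.cross(axis,px),axis],1))
    return G+q[2]*bb-axis*(12+q[3]),R
f=lambda q:-iou([(s,mk)],q,mod)
r=minimize(f,[0,0,0,0],method='Nelder-Mead',options=dict(initial_simplex=[[0,0,0,0],[8,0,0,0],[0,5,0,0],[0,0,4,0],[0,0,0,5]],xatol=.1,fatol=1e-4)); print('tilt(+=mouth toward d),roll,off,ax',r.x.round(2),r.fun)
im=s['img'][:,:,::-1].copy(); h=cv2.convexHull(proj(s,solid(*mod(r.x))).astype(np.float32)); cv2.polylines(im,[np.round(h).astype(int)],True,(0,255,0),1)
cv2.imwrite('pics/fit2.png',im); print(mk.sum())
E
python3 f2.py
```

```text
bar (array([524.6638472 , 166.05239746,  56.19854901]), np.float64(18.574395285200318)) 407 47
[(0.66, [222.9, 243.6, 311.6, 367.3])]
tilt(+=mouth toward d),roll,off,ax [ 0.84 -1.39 -0.63 -6.42] -0.9509476031215162
5119
```

View pics/fit2.png

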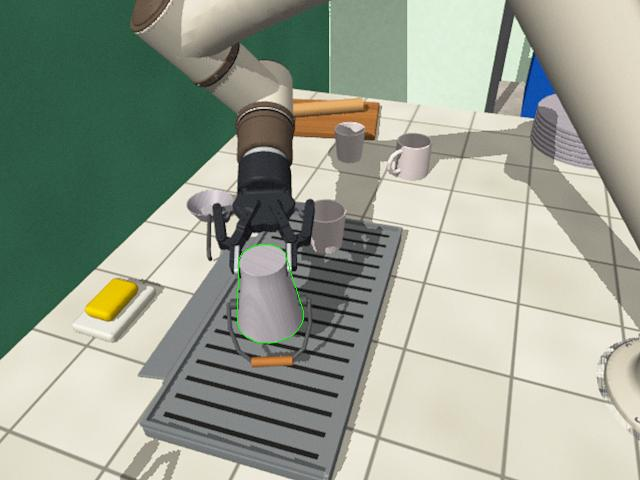

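```bash
python3 - <<'E'
from h import *
p,R,s=pose(); print(s['contact_force'])
plan((p-18.7*R.as_matrix()[:,0])+25*uv+[0,0,-58],0,8)
print(R.inv().apply([0,0,-1]))
E
```

```text
[-0.22620523 -0.04213336 -3.1645956 ]
[-0.0, -0.0, -0.008] 0.0
[-0.0, -0.0, -0.016] 0.0
[-0.001, -0.0, -0.024] 0.0
[-0.001, -0.0, -0.032] 0.0
[-0.001, -0.0, -0.039] 0.0
[-0.001, -0.0, -0.047] 0.0
[-0.001, -0.0, -0.055] 0.0
[-0.002, -0.0, -0.063] 0.0
[ 0.37122368 -0.00532216 -0.92852822]
```

Call:
arm_command --rows '[{"dx": 0, "dy": 0, "dz": -0.006, "wx": 0, "wy": 0, "wz": 0, "gripper": 1}, {"dx": 0, "dy": 0, "dz": -0.014, "wx": 0, "wy": 0, "wz": 0, "gripper": 1}, {"dx": -0.001, "dy": 0, "dz": -0.023, "wx": 0, "wy": 0, "wz": 0, "gripper": 1}, {"dx": -0.001, "dy": 0, "dz": -0.032, "wx": 0, "wy": 0, "wz": 0, "gripper": 1}, {"dx": -0.001, "dy": 0, "dz": -0.041, "wx": 0, "wy": 0, "wz": 0, "gripper": 1}, {"dx": -0.001, "dy": 0, "dz": -0.05, "wx": 0, "wy": 0, "wz": 0, "gripper": 1}, {"dx": -0.002, "dy": 0, "dz": -0.058, "wx": 0, "wy": 0, "wz": 0, "gripper": 1}, {"dx": -0.002, "dy": 0, "dz": -0.062, "wx": 0, "wy": 0, "wz": 0, "gripper": 1}]'

```text
clock: 14.2
position: [557.8, 118.5, 126.1]
ee_rot: [-0.155, 0.108, 0.814, 0.549]
contact_force: [-0.1, 0.8, -3.5]
gripper_width: 58.0
```

```bash
sed -i 's/330,420/340,450/' f2.py; python3 f2.py; python3 - <<'E'
from h import *
d=save('side','s13.png')
p,R,s=pose(); print(p,s['gripper_width'],s['contact_force'],s['wrist_torque'],s['clock'],s['joints'].round(2))
x=R.as_matrix()[:,0]; G=p-18.7*x; print(G,np.degrees(np.arctan2(x@uv,-x[2])))
cv2.imwrite('pics/s13c.png',cv2.resize(d['img'][180:430,150:400,::-1],None,fx=2.4,fy=2.4))
E
```

```text
bar (array([534.12670047, 170.78260395,  32.5683348 ]), np.float64(0.021475664272027916)) 398 248
[(0.82, [232.0, 264.4, 312.6, 378.4])]
tilt(+=mouth toward d),roll,off,ax [ 4.18 -0.94  0.75 -8.67] -0.9480383263408549
4220
[557.86575765 118.9978727  127.2530427 ] 57.788474323656665 [-0.33428475  0.29943114 -3.32578351] [-2.50038312 -1.03685341  0.0031886 ] 14.4 [-0.08  0.75  0.19 -1.   -1.73  0.69]
[564.40566427 102.91257378 134.19442441] -68.21054861729586
```

View pics/s13c.png

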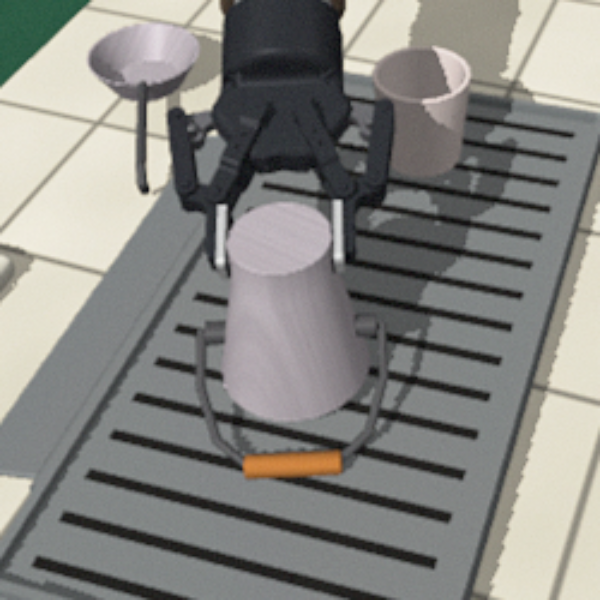

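Call:
arm_command --rows '[{"dx": 0.0007, "dy": 0, "dz": -0.0019, "wx": 0, "wy": 0, "wz": 0, "gripper": 1}, {"dx": 0.0015, "dy": 0, "dz": -0.0037, "wx": 0, "wy": 0, "wz": 0, "gripper": 1}, {"dx": 0.0022, "dy": 0, "dz": -0.0056, "wx": 0, "wy": 0, "wz": 0, "gripper": 1}, {"dx": 0.003, "dy": 0, "dz": -0.0074, "wx": 0, "wy": 0, "wz": 0, "gripper": 1}, {"dx": 0.0033, "dy": 0, "dz": -0.0084, "wx": 0, "wy": 0, "wz": 0, "gripper": 1}, {"dx": 0.0037, "dy": 0, "dz": -0.0093, "wx": 0, "wy": 0, "wz": 0, "gripper": 1}, {"dx": 0.0037, "dy": 0, "dz": -0.0093, "wx": 0, "wy": 0, "wz": 0, "gripper": 1}, {"dx": 0.0037, "dy": 0, "dz": -0.0093, "wx": 0, "wy": 0, "wz": 0, "gripper": 1}]'

```text
clock: 15.2
position: [557.8, 119.0, 117.2]
ee_rot: [-0.155, 0.108, 0.814, 0.549]
contact_force: [0.3, -0.4, -3.4]
gripper_width: 57.6
```

```bash
python3 f2.py; python3 - <<'E'
from h import *
p,R,s=pose(); print(p,s['gripper_width'],s['contact_force'],s['wrist_torque'],s['clock'])
x=R.as_matrix()[:,0]; G=p-18.7*x; print(G)
E
```

```text
bar (array([533.29119587, 174.90796879,  32.30308678]), np.float64(0.2250714017072949)) 395 237
[(0.76, [232.4, 268.4, 311.1, 380.5])]
tilt(+=mouth toward d),roll,off,ax [ 2.36 -1.26  0.7  -6.15] -0.9368522399048536
4174
[557.83831856 118.95628097 117.26138978] 57.781188222851604 [-1.12329474  0.00940058 -3.55054219] [-2.5310835  -1.06344624  0.04478619] 15.35
[564.37769188 102.87125928 124.20391625]
```

View pics/fit2.png

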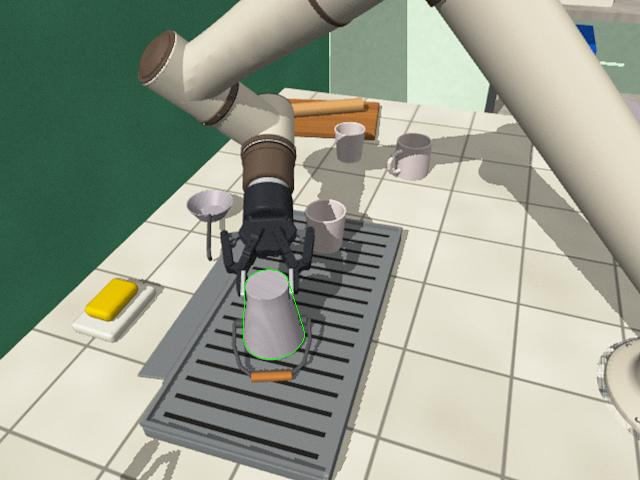

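Call:
arm_command --rows '[{"dx": 0.0004, "dy": 0, "dz": -0.0009, "wx": 0, "wy": 0, "wz": 0, "gripper": 1}, {"dx": 0.0007, "dy": 0, "dz": -0.0019, "wx": 0, "wy": 0, "wz": 0, "gripper": 1}, {"dx": 0.0011, "dy": 0, "dz": -0.0028, "wx": 0, "wy": 0, "wz": 0, "gripper": 1}, {"dx": 0.0013, "dy": 0, "dz": -0.0033, "wx": 0, "wy": 0, "wz": 0, "gripper": 1}, {"dx": 0.0015, "dy": 0, "dz": -0.0037, "wx": 0, "wy": 0, "wz": 0, "gripper": 1}, {"dx": 0.0015, "dy": 0, "dz": -0.0037, "wx": 0, "wy": 0, "wz": 0, "gripper": 1}, {"dx": 0.0015, "dy": 0, "dz": -0.0037, "wx": 0, "wy": 0, "wz": 0, "gripper": 1}, {"dx": 0.0015, "dy": 0, "dz": -0.0037, "wx": 0, "wy": 0, "wz": 0, "gripper": 1}]'

```text
clock: 16.15
position: [557.8, 119.0, 113.3]
ee_rot: [-0.155, 0.108, 0.814, 0.549]
contact_force: [-0.2, -0.1, -3.5]
gripper_width: 57.7
```

```bash
python3 - <<'E'
from h import *
p,R,s=pose(); print(p,s['gripper_width'],s['contact_force'],s['wrist_torque'],s['clock'])
x=R.as_matrix()[:,0]; G=p-18.7*x; print(G)
E
```

```text
[557.80743562 118.97920051 113.25302499] 57.694073139011834 [-0.18372641 -0.14882301 -3.51851995] [-2.54679895 -1.04850121 -0.03763866] 16.15
[564.34648106 102.89478169 120.19725685]
```

Still no contact; lower further in small steps.

Call:
arm_command --rows '[{"dx": 0.0004, "dy": 0, "dz": -0.0009, "wx": 0, "wy": 0, "wz": 0, "gripper": 1}, {"dx": 0.0006, "dy": 0, "dz": -0.0014, "wx": 0, "wy": 0, "wz": 0, "gripper": 1}, {"dx": 0.0007, "dy": 0, "dz": -0.0019, "wx": 0, "wy": 0, "wz": 0, "gripper": 1}, {"dx": 0.0009, "dy": 0, "dz": -0.0023, "wx": 0, "wy": 0, "wz": 0, "gripper": 1}, {"dx": 0.0011, "dy": 0, "dz": -0.0028, "wx": 0, "wy": 0, "wz": 0, "gripper": 1}, {"dx": 0.0011, "dy": 0, "dz": -0.0028, "wx": 0, "wy": 0, "wz": 0, "gripper": 1}, {"dx": 0.0011, "dy": 0, "dz": -0.0028, "wx": 0, "wy": 0, "wz": 0, "gripper": 1}, {"dx": 0.0011, "dy": 0, "dz": -0.0028, "wx": 0, "wy": 0, "wz": 0, "gripper": 1}]'

```text
clock: 16.95
position: [557.6, 118.8, 112.5]
ee_rot: [-0.155, 0.106, 0.815, 0.548]
contact_force: [-0.9, -2.6, 7.0]
gripper_width: 57.9
```

```bash
python3 f2.py; python3 - <<'E'
from h import *
p,R,s=pose(); print(p,s['gripper_width'],s['contact_force'],s['wrist_torque'],s['clock'])
x=R.as_matrix()[:,0]; G=p-18.7*x; print(G)
im=cv2.imread('pics/fit2.png'); cv2.imwrite('pics/fit2c.png',cv2.resize(im[200:420,170:390],None,fx=2.7,fy=2.7))
E
```

```text
bar (array([532.8303973 , 176.23009998,  32.12091788]), np.float64(0.33013508070104647)) 400 232
[(0.72, [230.9, 271.9, 310.7, 382.7])]
tilt(+=mouth toward d),roll,off,ax [ 1.33 -0.33  0.17 -4.52] -0.9597363539265839
4327
[557.62900158 118.85715362 112.50049802] 58.02742186389152 [-0.33324824 -2.45070578  7.24781977] [-0.15557849 -0.10896363  0.51431368] 17.1
[564.19138713 102.76785205 119.41132074]
```

View pics/fit2c.png

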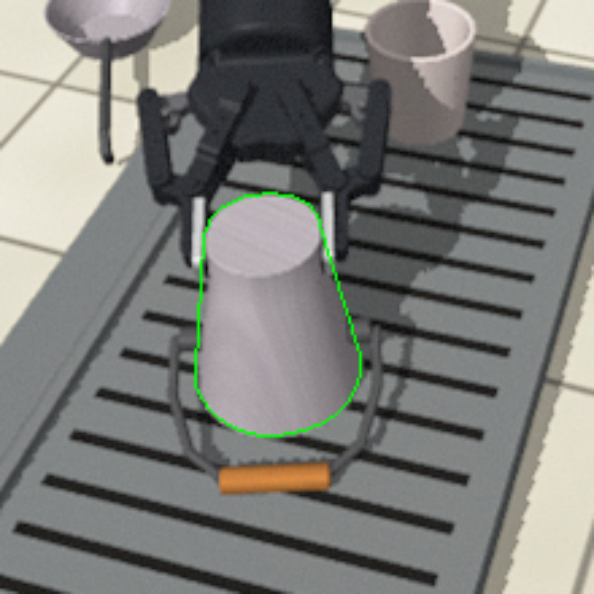

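Call:
arm_command --rows '[{"dx": 0, "dy": 0, "dz": 0, "wx": 0, "wy": 0, "wz": 0, "gripper": 0.2}, {"dx": 0, "dy": 0, "dz": 0, "wx": 0, "wy": 0, "wz": 0, "gripper": 0}, {"dx": 0, "dy": 0, "dz": 0, "wx": 0, "wy": 0, "wz": 0, "gripper": -0.4}, {"dx": 0, "dy": 0, "dz": 0, "wx": 0, "wy": 0, "wz": 0, "gripper": -1}, {"dx": 0, "dy": 0, "dz": 0, "wx": 0, "wy": 0, "wz": 0, "gripper": -1}, {"dx": 0, "dy": 0, "dz": 0, "wx": 0, "wy": 0, "wz": 0, "gripper": -1}, {"dx": 0, "dy": 0, "dz": 0, "wx": 0, "wy": 0, "wz": 0, "gripper": -1}, {"dx": 0, "dy": 0, "dz": 0, "wx": 0, "wy": 0, "wz": 0, "gripper": -1}]'

```text
clock: 17.9
position: [557.6, 118.9, 112.5]
ee_rot: [-0.155, 0.106, 0.815, 0.548]
contact_force: [-0.0, -0.5, 0.1]
gripper_width: 85.2
```

```bash
python3 f2.py; python3 - <<'E'
from h import *
p,R,s=pose(); print(p,s['gripper_width'],s['contact_force'],s['wrist_torque'],s['clock'])
im=cv2.imread('pics/fit2.png'); cv2.imwrite('pics/fit3c.png',cv2.resize(im[200:420,170:390],None,fx=2.7,fy=2.7))
print('up60',R.inv().apply([0,0,.06]))
E
```

```text
bar (array([532.79365797, 175.97791434,  31.84674214]), np.float64(0.06941012807126594)) 398 235
[(0.79, [232.1, 272.3, 311.9, 381.5])]
tilt(+=mouth toward d),roll,off,ax [ 1.79 -0.3  -0.39 -5.46] -0.9596667754708145
4270
[557.62364813 118.89106864 112.51455508] 85.5545473922984 [-0.57357309  0.03842723  0.8239648 ] [-1.73652962 -0.72271248 -0.00253968] 18.05
up60 [-0.02217002  0.00015794  0.05575361]
```

View pics/fit3c.png

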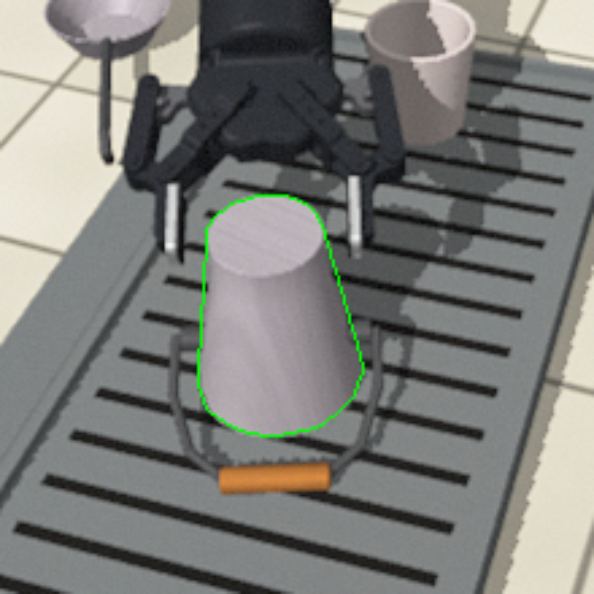

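Call:
arm_command --rows '[{"dx": -0.004, "dy": 0, "dz": 0.01, "wx": 0, "wy": 0, "wz": 0, "gripper": -1}, {"dx": -0.011, "dy": 0, "dz": 0.028, "wx": 0, "wy": 0, "wz": 0, "gripper": -1}, {"dx": -0.018, "dy": 0, "dz": 0.046, "wx": 0, "wy": 0, "wz": 0, "gripper": -1}, {"dx": -0.026, "dy": 0, "dz": 0.065, "wx": 0, "wy": 0, "wz": 0, "gripper": -1}, {"dx": -0.034, "dy": 0, "dz": 0.085, "wx": 0, "wy": 0, "wz": 0, "gripper": -1}, {"dx": -0.042, "dy": 0, "dz": 0.105, "wx": 0, "wy": 0, "wz": 0, "gripper": -1}, {"dx": -0.05, "dy": 0, "dz": 0.125, "wx": 0, "wy": 0, "wz": 0, "gripper": -1}, {"dx": -0.052, "dy": 0, "dz": 0.13, "wx": 0, "wy": 0, "wz": 0, "gripper": -1}]'

```text
clock: 18.85
position: [558.7, 118.5, 257.2]
ee_rot: [-0.159, 0.104, 0.814, 0.548]
contact_force: [0.3, 0.0, 0.8]
gripper_width: 85.5
```

```bash
python3 - <<'E'
from fit import *
p,R,s=pose(); print(p,s['contact_force'],s['clock'])
ms=masks(); d,m=ms[0]
def mod(q):
    tl,ro=np.radians(q[0]),np.radians(q[1]); axis=-zv*np.cos(tl)+uv*np.sin(tl); axis=axis*np.cos(ro)+bb*np.sin(ro)
    px=np.cross(bb,axis); px/=np.linalg.norm(px)
    return np.array([q[2],q[3],130.])-0*axis,Ro.from_matrix(np.stack([px,np.cross(axis,px),axis],1))
x0=np.array([0,0,564,103.])
r=minimize(lambda q:-iou(ms[:1],q,mod),x0,method='Nelder-Mead',options=dict(initial_simplex=[x0]+[x0+e for e in np.diag([6,6,5,5.])],xatol=.1,fatol=1e-4)); print('tilt roll x y',r.x.round(2),r.fun, iou(ms[:1],[0,0,r.x[2],r.x[3]],mod))
im=d['img'][:,:,::-1].copy(); h=cv2.convexHull(proj(d,solid(*mod([0,0,r.x[2],r.x[3]]))).astype(np.float32)); cv2.polylines(im,[np.round(h).astype(int)],True,(0,255,0),1)
cv2.imwrite('pics/end.png',np.hstack([cv2.resize(im[180:420,170:370],(400,480)),cv2.resize(ms[1][0]['img'][100:340,120:320,::-1],(400,480))]))
for c in ('side','top'): print(models.cut_out(c,'cup_mid')[0]['extent'])
E
```

```text
[558.69666897 118.53310201 257.21758397] [0.26759834 0.02260064 0.76559302] 18.85
tilt roll x y [ 1.0000e+00 -1.5000e-01  5.6248e+02  1.0530e+02] -0.9580481957936696 0.9516378928729526
[305.6, 197.8, 347.2, 253.7]Traceback (most recent call last):
  File "<stdin>", line 12, in <module>
IndexError: list index out of range
```

View pics/end.png

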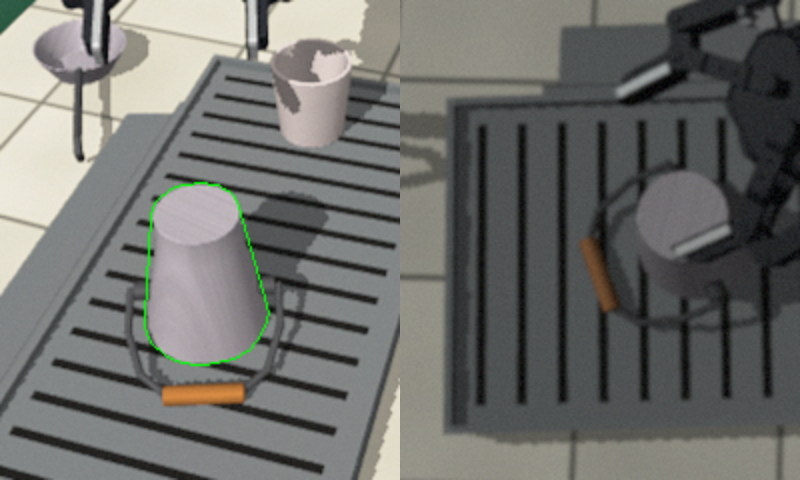

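```bash
python3 - <<'E'
from h import *
print(arm.job_done()); s=arm.read_state(); print(s['clock'],s['contact_force'])
E
```

```text
the job is handed in; nothing more can be done
None
the job is handed in; nothing more can be done
```

The pail is now standing mouth-down on the rack and the job is handed in, at about 19 s of the 61 s allowed. I folded the bail over to its stop and pressed the bar down until the pail fell onto its side. I then gripped it by the foot, turned it over in the air and lowered it until the mouth touched the rack. Last, I opened the gripper and lifted it clear.

Last checks:
- **Pail:** the fit to the side picture puts it upside down at about (562, 105) mm. The 1° tilt it shows is within the fit's error, and a perfectly flat pail matches nearly as well (0.952 overlap against 0.958).
- **Bail:** it is swung out to the side with its bar lying on the rack, not under the mouth.
- **Gripper:** it is about 125 mm above the pail, with no measurable contact force.
- **Cup:** it has not moved, to within 2 pixels, in the side view. The last top-view check of the cup gave no result, because the arm covered it.

The foot grip measured 57.7 mm against the stated 60 mm. The fit also placed the grip about 5 mm nearer the pail's underside than planned, but the pail did not visibly slip.

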